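# Sweep the accepted bearing rings off the sorting plate

### The arm

A 7-joint arm with a two-finger parallel gripper is mounted at the origin on a cart in front of the work surface, level with it; the furniture and walls round the work are solid. World frame = base frame: x ahead of the robot, y to its left, z up, the work surface at z = 0. Lengths are in m, angles in rad, forces in N, time in s.
With the tool pointing down it reaches from about 0.4 to 0.875 m from the base axis. Payload 19.3 kg.
Tool frame: the origin (TCP) lies midway between the tips of the shut fingers; the grasp point (between the pads) lies 19 mm behind it; z points along the fingers, y is the line along which they close (so a half turn about z gives the same grasp; the last joint's range is limited). The gripper opens to 85 mm and grips with 20 to 120 N. Pads are 22 mm wide; open, the fingers measure 114 mm over their backs; the gripper's body (76 mm by 85 mm) begins 54 mm behind the grasp point. The pads swing forward as they close: fully open they stand 13 mm farther back than shut.
Start: joints at [-1.225, 0.521, -0.036, 1.599, 0.021, 1.021, -0.113], TCP at [0.252, 0.572, 0.231] pointing down, gripper open.
Joint ranges: [-2.91, 2.91], [-0.3, 2.13], [-1.5, 1.42], [0.17, 2.43], [-1.26, 4.41], [0.16, 1.93], [-2.52, 2.52]. Speed limits (rad/s): [1.89, 1.89, 2.39, 2.39, 3.01, 3.01, 3.01].

### API

Orientations are given as [roll, pitch, yaw] about the fixed x, y, z axes, in that order (R = Rz(yaw) Ry(pitch) Rx(roll)).
In Python, from workcell import telemetry, grab_frame, calibration, bot, outline_of, landmark_of gives the robot as it stands. The module is installed in compiled form; this text tells all that it offers.
- The arm moves only by the shell command python3 -m inch 'ROWS' [FORCE]. ROWS is JSON, a list of rows, each a list of 7 numbers: the shift along the tool's x, y, z in m, then the turn, a rotation vector about the tool's x, y, z in rad, then the closure, from 0 (fully open) to 1 (shut). A call has 1 to 5 rows; each row shifts and turns the commanded pose from where the row before left it, along the tool's axes as they then stand; what a row does not reach is not made up. A row lasts 1/10 s, in which the tool goes at most 50 mm and 8.59 degrees, less where a joint would pass 70% of its speed; a pose out of reach is approached as far as the arm can. A call is refused whole if a number of a shift passes 0.05 or a number of a turn 0.15, either way. A call with a gripper value outside its range is refused whole. The fingers move at their own pace and stop on an object; FORCE is the grip in N (left out, the last holds). Time passes only in rows, so rows that do not move let the fingers close. It gives the time, the measured TCP pose, the force, the opening and the grip force at its end, in the units of the state.
- telemetry.observe(): the state, without advancing time (a new reading comes with each control period).
- grab_frame(name): name is "scene" or "top" or "wrist"; returns the picture (420x560x3 uint8, red, green, blue); there is no depth.
- calibration(name): a dict with "fovy" (degrees; the focal length in pixels is half the picture's height over the tangent of half this angle, whatever the lens; pixels are square), "cx", "cy" (the principal point, pixels), "dist" ([k1, k2, p1, p2, k3] as OpenCV has them; the pictures are not rectified), "pose" (4x4, takes a point from camera to world coordinates). Camera axes: x right, y down, z forward; pixel columns grow to the right and rows downward; lengths in m; the calibration is good to about 2 mm. A picture is of the moment at which its call begins: read the wrist's pose just before it. calibration takes no time and is no camera call; for the wrist camera it gives the pose at the moment of the call.
- bot.job_done(): hands the job in; it is judged then, once.
Trained networks look in the newest picture that a camera, given by its name, has taken for a name from the list of things; names that differ only in an ending like _2 or _b are one class to them, and where a whole thing is asked for, a point or a joint stands for the part that bears it (a point fixed in the world has none). Each returns a list of dicts, best first, with "score" (0 to 1); they miss things now and then, are a little off and sometimes report something else, mostly with a low value. They report only what shows in the picture. A call takes as long as a camera call.
- outline_of(label, camera): "region" (420x560 bool, what is visible of it) and "rect" ([left, top, right, bottom] in pixels, round what is visible of it).
- landmark_of(label, camera): "xy" ([column, row] in pixels: a listed point, or the origin of a listed thing).
The state is a dict: "clock": time; "qpos": joint angles; "qd": joint speeds; "joint_efforts": joint torques, N m; "position": TCP position; "tool_rot": TCP orientation; "force": force on the tool from outside, world axes, zero at the start; "moment": the same for the moment, N m; "grip_width": finger opening in m; "finger_force": force on a finger pad.
Only numpy, scipy, OpenCV 4.12 (cv2) and the standard library are available. Lean on these libraries where they do the work, as an engineer would, in place of code of your own. Each camera call takes 0.05 s, during which the arm holds its last target. There are 200 camera calls.

### The job

Three gold bearing rings on the raised sorting plate have passed inspection: push the gate at the front fully open by its red knob, sweep all three gold rings across the plate and out through the gateway so that they drop into the blue bin below it, then push the gate fully shut again. The silver spacer ring is not checked yet and stays on the plate. Work by pushing only: do not pick anything up, and leave the bin and the gauges and marker lying round the plate where they are.

Things in the scene. Friction and masses are not known exactly. Their poses are not given: they have to be found in the camera images.
- station: fixed white sorting plate on legs, upper face 62 mm above the desk, fenced by aluminium strips 15 mm high. Origin on the desk under the plate, which runs from x = -88 to +116 mm and y = -131 to +131 mm. x points from the gateway (robot's side) to the rear fence, y to the left seen from the gateway, z up. Free floor inside the fences: to x = 111 mm at the rear, y = +-125 mm at the sides
- mouth (a point): middle of the gateway's sill, on the plate's front edge and upper face (station x = -88, y = 0, z = 62 mm); axes as the station's. The gateway is 80 mm wide about this point; two guide strips converge to it on the plate, from station (-14, +-127) to (-73, +-43) mm. Beyond the edge is an open drop into the bin
- gate (a joint): sliding steel gate across the gateway, 7 mm inside the front edge: 0 = shut, 0.083 m = fully open (clear of the gateway), sliding to station +y; it stays where it is left; moving it takes about 1 to 2 N, end stops at both ends. Blade 3 mm thick and 88 mm long; with the tab on it its top is 21.5 mm above the plate
- gate_knob (a point): point on the axis of the red upright knob on the middle of the gate, 41 mm above the plate (knob 15 mm in diameter, top 49 mm above the plate, its neck 10 mm in diameter begins 21.5 mm above the plate); it moves with the gate; axes as the station's
- gold_ring_a: gold bearing cage ring, 31 mm outside diameter, 9 mm high, 22 g, lying flat on the sorting plate at the start; origin at the centre of its underside
- gold_ring_b: gold bearing cage ring, 31 mm outside diameter, 9 mm high, 22 g, lying flat on the sorting plate at the start; origin at the centre of its underside
- gold_ring_c: gold bearing cage ring, 31 mm outside diameter, 9 mm high, 22 g, lying flat on the sorting plate at the start; origin at the centre of its underside
- silver_spacer: thin silver spacer ring, 26 mm outside diameter, 8 mm high, 14 g, lying flat among the gold rings; origin at the centre of its underside; it stays on the plate
- bin: loose blue open bin, 104 x 124 mm outside (its x by y), 44 mm high, walls 3 mm, standing on the desk with its rear wall under the plate's front edge; origin at the centre of its underside
- setting_ring: knurled grey steel setting ring, 54 mm in diameter, 18 mm high, the one next to the plate, on the desk to its left; origin at the centre of its underside; leave it alone
- marker: red and white marker pen, 112 mm long along its y, 17 mm thick, lying on the desk to the left of the plate; leave it alone
- plug_gauge: white-handled plug gauge, 105 mm long along its y, 16 mm thick, lying on the desk behind the plate; leave it alone

How it is judged:
On the way, in this order (a step that is already met when the one before it is completed fails the run):
1. the gate is pushed fully open while all the rings are still on the plate (value of joint gate above 0.074 m and z of each of gold_ring_a, gold_ring_b, gold_ring_c in the frame of station above 0.055 m), for 0.1 s.
2. all three gold rings lie in the bin, the gate still being open (x of gold_ring_a in the frame of bin between -0.05 and 0.05 m and y of gold_ring_a in the frame of bin between -0.06 and 0.06 m and z of each of gold_ring_a, gold_ring_b, gold_ring_c in the frame of bin below 0.035 m and x of gold_ring_b in the frame of bin between -0.05 and 0.05 m and y of gold_ring_b in the frame of bin between -0.06 and 0.06 m and x of gold_ring_c in the frame of bin between -0.05 and 0.05 m and y of gold_ring_c in the frame of bin between -0.06 and 0.06 m and value of joint gate above 0.03 m), for 0.2 s.
3. the gate is pushed shut (value of joint gate below 0.006 m), for 0.1 s.
At the end, for the whole second after the job is handed in: all three gold rings at rest inside the bin below its rim, the gate shut to within 6 mm, and the silver spacer at rest flat on the plate inside the gate (x of gold_ring_a in the frame of bin between -0.05 and 0.05 m and y of gold_ring_a in the frame of bin between -0.06 and 0.06 m and z of each of gold_ring_a, gold_ring_b, gold_ring_c in the frame of bin below 0.035 m and x of gold_ring_b in the frame of bin between -0.05 and 0.05 m and y of gold_ring_b in the frame of bin between -0.06 and 0.06 m and x of gold_ring_c in the frame of bin between -0.05 and 0.05 m and y of gold_ring_c in the frame of bin between -0.06 and 0.06 m and x of silver_spacer in the frame of station between -0.075 and 0.115 m and y of silver_spacer in the frame of station between -0.13 and 0.13 m and z of silver_spacer in the frame of station between 0.058 and 0.07 m and linear speed of each of gold_ring_a, gold_ring_b, gold_ring_c, silver_spacer below 0.02 m/s and value of joint gate below 0.006 m); the robot touches nothing.
It fails at once if a gold ring is lifted more than 18 mm off the plate (height (world z) of any of gold_ring_a, gold_ring_b, gold_ring_c above 0.08 m).
It fails at once if the silver spacer is lifted or swept off the plate (height (world z) of silver_spacer above 0.08 m or height (world z) of silver_spacer below 0.05 m).
It fails at once if the bin is shifted by more than 15 mm (distance of bin from where it was at the start of the episode above 0.015 m).
It fails at once if the setting ring, marker or plug gauge is moved by more than 15 mm (distance of any of setting_ring, marker, plug_gauge from where it was at the start of the episode above 0.015 m).
It also fails if it takes over 64 s, if anything falls off the work surface, if the arm or the gripper's body presses on something with over 40 N, if the wrist force passes 120 N, or if a joint passes its speed limit or range.

## Working session

There is one attempt and no reset: what is moved stays moved. The work goes in short steps, Python scripts to look and compute and a shell command to move; the robot and the scene stay as the last step left them, time stands still between calls to the robot, and variables do not carry over. Pictures are saved under pics/ and viewed, at most 10 in all, crops included, and the job is handed in when it is done.

```bash
mkdir -p pics; cat > h.py <<'E'
import numpy as np, cv2
from workcell import telemetry, grab_frame, calibration, bot, outline_of, landmark_of
def K(c): 
    f=210/np.tan(np.radians(c["fovy"])/2); return np.array([[f,0,c["cx"]],[0,f,c["cy"]],[0,0,1.]])
def ray(cam,xy,z):
    c=calibration(cam); u=cv2.undistortPoints(np.array([[xy]],float),K(c),np.array(c["dist"],float))[0,0]
    T=np.array(c["pose"]); d=T[:3,:3]@[u[0],u[1],1]; o=T[:3,3]
    return o+d*(z-o[2])/d[2]
def snap(cam,name):
    im=grab_frame(cam); cv2.imwrite(f"pics/{name}.png",im[:,:,::-1]); return im
E
python3 - <<'E'
from h import *
np.set_printoptions(precision=4,suppress=True)
s=telemetry.observe(); print(s["position"],s["tool_rot"],s["grip_width"],s["clock"])
a=snap("top","top0");b=snap("scene","scene0")
for cam in("top","scene"):
    print(cam, np.array(calibration(cam)["pose"])[:3,3])
    for n,z in [("station",0),("mouth",.062),("gate_knob",.103),("gold_ring_a",.062),("silver_spacer",.062),("bin",0),("setting_ring",0),("marker",0),("plug_gauge",0)]:
        for r in landmark_of(n,cam)[:4]: print(n,np.round(r["xy"]),round(r["score"],2),ray(cam,r["xy"],z))
E
```

```text
[0.2523 0.5714 0.2307] [-3.1405  0.0001  2.7258] 0.08548914351030032 0.0
top [0.5333 0.1514 0.9859]
station [352. 225.] 0.66 [0.5602 0.0351 0.    ]
mouth [370. 271.] 0.91 [0.4786 0.0103 0.062 ]
gate_knob [371. 269.] 0.49 [0.4841 0.0138 0.103 ]
gold_ring_a [393. 200.] 0.66 [ 0.604  -0.0293  0.062 ]
gold_ring_a [333. 206.] 0.42 [0.5903 0.0759 0.062 ]
gold_ring_a [361. 198.] 0.41 [0.6066 0.0272 0.062 ]
silver_spacer [395. 199.] 0.67 [ 0.6049 -0.0326  0.062 ]
silver_spacer [312. 231.] 0.49 [0.5471 0.1113 0.062 ]
bin [370. 290.] 0.69 [ 0.4395 -0.0012  0.    ]
setting_ring [241. 235.] 0.69 [0.5369 0.2402 0.    ]
marker [265. 294.] 0.75 [0.4296 0.1931 0.    ]
marker [369. 271.] 0.17 [0.4751 0.0025 0.    ]
plug_gauge [301. 148.] 0.55 [0.702  0.1321 0.    ]
scene [-0.0302 -0.1941  0.7089]
station [336. 281.] 0.84 [0.5615 0.0351 0.    ]
mouth [336. 295.] 0.71 [0.4809 0.0024 0.062 ]
gate_knob [330. 279.] 0.91 [0.4731 0.0116 0.103 ]
gold_ring_a [384. 255.] 0.71 [ 0.6058 -0.0314  0.062 ]
gold_ring_a [357. 244.] 0.69 [0.6092 0.0213 0.062 ]
gold_ring_a [328. 240.] 0.53 [0.5901 0.0723 0.062 ]
silver_spacer [294. 244.] 0.48 [0.549  0.1189 0.062 ]
bin [221. 294.] 0.71 [0.4264 0.1991 0.    ]
bin [324. 334.] 0.62 [0.4449 0.0003 0.    ]
setting_ring [241. 249.] 0.93 [0.54   0.2319 0.    ]
marker [222. 292.] 0.66 [0.4317 0.2002 0.    ]
```

```bash
python3 -c "
import cv2,numpy as np
a=cv2.imread('pics/top0.png');b=cv2.imread('pics/scene0.png')
cv2.imwrite('pics/both0.png',cv2.resize(np.hstack([a,b]),(800,300)))"
```

```text
(no output)
```

View pics/top0.png

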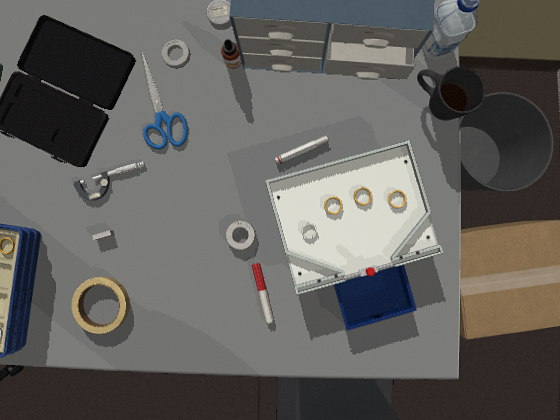

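View pics/scene0.png

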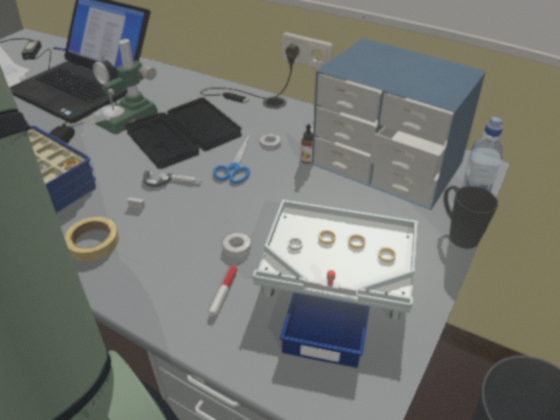

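Both views show the plate turned about 15° with the silver ring at top view (309,232). The golds are at (333,206), (362,198) and (397,199), and the red knob is at (371,271). The detector's first silver hit, near (395,199), is actually a gold ring. Next I fit the station frame.

```bash
cat >> h.py <<'E'
def fit(P,Q):  # station xy P -> world Q
    p=P-P.mean(0);q=Q-Q.mean(0)
    yaw=np.arctan2((p[:,0]*q[:,1]-p[:,1]*q[:,0]).sum(),(p*q).sum())
    R=np.array([[np.cos(yaw),-np.sin(yaw)],[np.sin(yaw),np.cos(yaw)]])
    return yaw,R,Q.mean(0)-R@P.mean(0)
E
python3 - <<'E'
from h import *
np.set_printoptions(precision=4,suppress=True)
rs={}
grab_frame("top"); 
r=outline_of("station","top")[0]
m=r["region"].astype(np.uint8); print(r["rect"],m.sum())
c=max(cv2.findContours(m,0,2)[0],key=cv2.contourArea); box=cv2.boxPoints(cv2.minAreaRect(c)); print(box)
C=[(297,292),(441,252),(409,142),(267,181)]
P=np.array([(-.088,.131),(-.088,-.131),(.116,-.131),(.116,.131)])
def order(b):
    return [min(b,key=lambda q:np.hypot(q[0]-c0[0],q[1]-c0[1])) for c0 in C]
for B in (C,order(box)):
    Q=np.array([ray("top",b,.077)[:2] for b in B]); y,R,t=fit(P,Q); print("yaw",y,"t",t,"res",(Q-P@R.T-t)*1000)
im=cv2.imread("pics/top0.png"); hsv=cv2.cvtColor(im,cv2.COLOR_BGR2HSV)
for xy in [(397,199),(362,198),(333,206),(309,232)]:
    print(R.T@(ray("top",xy,.067)[:2]-t)*1000)
for n in("gold_ring_a","silver_spacer"):
  for o in outline_of(n,"top"):
    l=o["rect"]; xy=((l[0]+l[2])/2,(l[1]+l[3])/2); print(n,o["score"],xy,R.T@(ray("top",xy,.067)[:2]-t)*1000)
print("knob",R.T@(ray("top",(371,271),.11)[:2]-t)*1000)
E
```

```text
[265.4, 140.7, 442.0, 293.1] 17671
[[263.7014 180.2715]
 [410.9883 138.8471]
 [443.6896 255.1186]
 [296.4027 296.543 ]]
yaw 0.2869243192336121 t [0.5592 0.0366] res [[ 3.8521 -1.3842]
 [ 2.2076  3.3224]
 [-3.6258  1.8802]
 [-2.4339 -3.8183]]
yaw 0.29001679528551877 t [0.5577 0.0361] res [[-2.0458  0.3125]
 [-1.9978 -0.8143]
 [ 3.2768 -1.6324]
 [ 0.7668  2.1343]]
[ 24.6515 -82.2484]
[ 42.7146 -23.7337]
[42.827  28.7718]
[10.5124 81.1611]
gold_ring_a 0.6 (338.15, 200.1) [50.3198 17.3268]
gold_ring_a 0.51 (361.7, 196.3) [ 45.7078 -24.0507]
knob [-78.8232   1.6524]
```

```bash
python3 -m inch '[[0,0,0,0,0,-0.137,0.6],[0,0,0,0,0,-0.137,0.6],[0,0,0,0,0,-0.137,0.6],[0,0,0,0,0,-0.137,0.6],[0,0,0,0,0,-0.137,0.6]]'
```

```text
clock: 1.7
position: [0.2525, 0.5717, 0.2313]
tool_rot: [-3.142, 0.0, -2.867]
force: [-0.1, -0.0, -0.0]
grip_width: 0.0339
finger_force: 0.0
```

```bash
python3 -m inch '[[0,-0.03,0,0,0,-0.014,0.6],[0,-0.046,0,0,0,0,0.6],[0,-0.046,0,0,0,0,0.6],[0,-0.046,0,0,0,0,0.6],[-0.01,-0.046,0,0,0,0,0.6]]'; python3 -m inch '[[-0.01,-0.046,0,0,0,0,0.6],[-0.01,-0.046,0,0,0,0,0.6],[-0.01,-0.046,0,0,0,0,0.6],[-0.01,-0.046,0,0,0,0,0.6],[-0.01,-0.046,0,0,0,0,0.6]]';python3 -m inch '[[0,-0.046,0,0,0,0,0.6],[0,-0.046,0,0,0,0,0.6],[0,-0.046,0,0,0,0,0.6],[0,-0.018,0,0,0,0,0.6],[0,0,0,0,0,0,0.6]]'
cat >> h.py <<'E'
YAW=.288; T0=np.array([.5585,.0363]); RS=np.array([[np.cos(YAW),-np.sin(YAW)],[np.sin(YAW),np.cos(YAW)]])
def st(w): return np.round(RS.T@(np.asarray(w)[:2]-T0)*1000,1)
def tcp():
    s=telemetry.observe(); print(round(s["clock"],2),"station mm",st(s["position"]),"z",round(s["position"][2]*1000,1),"rot",np.round(s["tool_rot"],3),"F",np.round(s["force"],1),"w",round(s["grip_width"],4))
E
python3 - <<'E'
from h import *
tcp(); snap("wrist","w1")
for n,z in [("mouth",.062),("gate_knob",.103),("gold_ring_a",.062),("silver_spacer",.062)]:
    for r in landmark_of(n,"wrist")[:4]: print(n,np.round(r["xy"]),round(r["score"],2),st(ray("wrist",r["xy"],z)))
E
```

```text
clock: 2.2
position: [0.3211, 0.3672, 0.2315]
tool_rot: [3.141, 0.0, -2.857]
force: [1.2, 0.8, 0.6]
grip_width: 0.0339
finger_force: 0.0
clock: 2.7
position: [0.4344, 0.1603, 0.2316]
tool_rot: [3.142, 0.001, -2.858]
force: [1.0, 0.9, 0.7]
grip_width: 0.0346
finger_force: 0.0
clock: 3.2
position: [0.4778, 0.0095, 0.2314]
tool_rot: [-3.141, 0.0, -2.863]
force: [-1.1, 0.7, -0.8]
grip_width: 0.0341
finger_force: 0.0
3.2 station mm [-85.   -2.8] z 231.4 rot [-3.141  0.    -2.863] F [-1.1  0.7 -0.8] w 0.0341
mouth [287. 181.] 0.61 [-91.1   5.6]
gate_knob [290. 202.] 0.68 [-82.8   7.8]
gold_ring_a [261. 304.] 0.61 [ 46.1 -21.4]
gold_ring_a [312. 305.] 0.57 [48.  33.6]
gold_ring_a [212. 285.] 0.53 [ 22.9 -73.7]
silver_spacer [362. 274.] 0.82 [10.2 84.9]
```

View pics/w1.png

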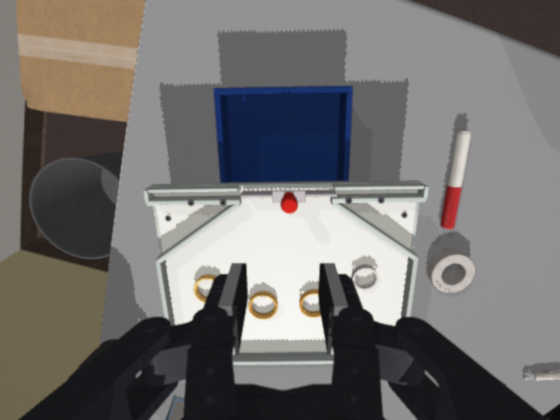

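The wrist view shows the knob at (289,203), between the fingers but nearer the camera's far side. The golds are at (207,288), (263,304) and (313,303), and silver is at (364,276), so the estimates agree to a few mm. I straddle the knob next and push toward +y.

```bash
python3 -m inch '[[-0.004,0.007,0.02,0,0,0,0.6],[0,0,0.03,0,0,0,0.6],[0,0,0.04,0,0,0,0.6],[0,0,0.035,0,0,0,0.6],[0,0,0.016,0,0,0,0.6]]'; python3 -m inch '[[0,0.01,0,0,0,0,0.6],[0,0.01,0,0,0,0,0.6],[0,0.01,0,0,0,0,0.6],[0,0.01,0,0,0,0,0.6],[0,0.01,0,0,0,0,0.6]]';python3 -m inch '[[0,0.01,0,0,0,0,0.6],[0,0.01,0,0,0,0,0.6],[0,0.008,0,0,0,0,0.6],[0,0.004,0,0,0,0,0.6],[0,0,0,0,0,0,0.6]]'
python3 - <<'E'
from h import *
tcp()
E
```

```text
clock: 3.95
position: [0.4778, 0.021, 0.0878]
tool_rot: [3.141, -0.003, -2.857]
force: [-0.2, 0.7, 1.9]
grip_width: 0.0342
finger_force: 0.0
clock: 4.45
position: [0.4654, 0.0693, 0.0911]
tool_rot: [-3.142, 0.001, -2.858]
force: [-0.4, -2.0, 0.8]
grip_width: 0.0344
finger_force: 0.7
clock: 4.95
position: [0.4561, 0.0994, 0.0903]
tool_rot: [3.141, -0.0, -2.858]
force: [-0.1, 0.1, 0.5]
grip_width: 0.034
finger_force: 0.0
4.95 station mm [-80.2  89.6] z 90.3 rot [ 3.141 -0.    -2.858] F [-0.1  0.1  0.5] w 0.034
```

```bash
python3 -m inch '[[0,0.002,0,0,0,0,0.6],[0,0.002,0,0,0,0,0.6]]'; python3 -m inch '[[0,0.002,0,0,0,0,0.6],[0,0.001,0,0,0,0,0.6]]';python3 -m inch '[[0,0.002,0,0,0,0,0.6],[0,0,0,0,0,0,0.6]]'
python3 - <<'E'
from h import *
tcp();snap("top","top1")
for r in landmark_of("gate_knob","top"): print(r["xy"],r["score"],st(ray("top",r["xy"],.103)))
E
```

```text
clock: 5.15
position: [0.4552, 0.1023, 0.0903]
tool_rot: [-3.141, -0.0, -2.859]
force: [0.9, -5.4, -0.3]
grip_width: 0.0343
finger_force: 3.1
clock: 5.35
position: [0.4549, 0.1031, 0.0903]
tool_rot: [-3.139, -0.0, -2.861]
force: [8.1, -22.3, 0.1]
grip_width: 0.0341
finger_force: 11.4
clock: 5.55
position: [0.4549, 0.1035, 0.0903]
tool_rot: [-3.138, 0.0, -2.862]
force: [10.9, -28.5, -0.9]
grip_width: 0.0342
finger_force: 15.0
5.55 station mm [-80.3  93.8] z 90.3 rot [-3.138  0.    -2.862] F [ 10.9 -28.5  -0.9] w 0.0342
```

```bash
python3 -m inch '[[0,-0.012,0,0,0,0,0.6],[0,0,-0.025,0,0,0,0.6],[0,0,-0.03,0,0,0,0.6],[-0.037,-0.025,0,0,0,0,0.72],[-0.04,-0.027,0,0,0,0,0.72]]'; python3 -m inch '[[-0.04,-0.027,0,0,0,0,0.72],[-0.04,-0.027,0,0,0,0,0.72],[0,0,0,0,0,0,0.72],[0,0,0,0,0,0,0.72]]'
python3 - <<'E'
from h import *
tcp(); im=snap("top","top2")
hsv=cv2.cvtColor(im,cv2.COLOR_RGB2HSV)
m=cv2.inRange(hsv,(12,90,60),(28,255,255)); m=cv2.morphologyEx(m,cv2.MORPH_CLOSE,np.ones((9,9)))
n,_,s,c=cv2.connectedComponentsWithStats(m)
for i in range(1,n):
    p=st(ray("top",c[i],.067))
    if s[i,4]>60 and abs(p[0])<130 and abs(p[1])<130: print(p,s[i])
E
```

```text
clock: 6.15
position: [0.5468, 0.0678, 0.1468]
tool_rot: [3.141, 0.002, -2.857]
force: [0.2, 0.4, -0.9]
grip_width: 0.0238
finger_force: 0.0
clock: 6.55
position: [0.6374, 0.0375, 0.1444]
tool_rot: [3.141, -0.001, -2.86]
force: [-0.2, 0.2, 0.5]
grip_width: 0.0237
finger_force: 0.0
6.55 station mm [ 76.  -21.3] z 144.4 rot [ 3.141e+00 -1.000e-03 -2.860e+00] F [-0.2  0.2  0.5] w 0.0237
[42.9 28.6] [324 197  18  18 125]
```

```bash
python3 -m inch '[[0,-0.001,0.03,0,0,0,0.72],[0,0,0.03,0,0,0,0.72],[0,0,0.013,0,0,0,0.72],[0,0,0.005,0,0,0,0.72],[0,0,0,0,0,0,0.72]]'
python3 - <<'E'
from h import *
tcp(); snap("wrist","w2")
for n,z in [("gold_ring_a",.062)]:
    for r in landmark_of(n,"wrist")[:4]: print(n,np.round(r["xy"]),round(r["score"],2),st(ray("wrist",r["xy"],z)))
E
```

```text
clock: 7.1
position: [0.6376, 0.0374, 0.0676]
tool_rot: [3.141, -0.0, -2.858]
force: [-0.1, 0.5, 0.1]
grip_width: 0.0239
finger_force: 0.0
7.1 station mm [ 76.2 -21.4] z 67.6 rot [ 3.141 -0.    -2.858] F [-0.1  0.5  0.1] w 0.0239
```

View pics/w2.png

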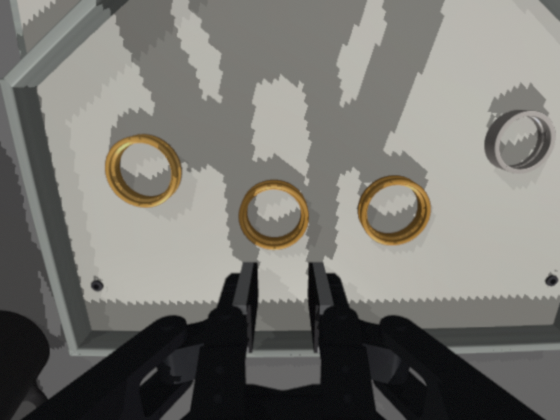

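The wrist view shows all three golds in front of the fingers: (144,171), (274,214), (395,210). The middle one sits about 4 mm to −y of the finger midline (col 284). I compute the three ring positions from these pixels.

```bash
python3 - <<'E'
from h import *
for xy in [(144,171),(274,214),(395,210),(518,140),(284,270)]: print(xy,st(ray("wrist",xy,.067)))
E
```

```text
(144, 171) [ 24.  -81.5]
(274, 214) [ 44.1 -24.7]
(395, 210) [42.4 30.3]
(518, 140) [10.5 81.1]
(284, 270) [ 72.8 -20.2]
```

```bash
python3 -m inch '[[0.003,-0.003,0.002,0,0,0,0.72],[0.008,0,0,0,0,0,0.72],[0.01,0.001,0,0,0,0,0.72],[0.012,0.002,0,0,0,0,0.72],[0.012,0.002,0,0,0,0,0.72]]'; python3 -m inch '[[0.012,0.002,0,0,0,0,0.72],[0.012,0.002,0,0,0,0,0.72],[0.012,0.002,0,0,0,0,0.72],[0.012,0.002,0,0,0,0,0.72],[0.012,0.002,0,0,0,0,0.72]]';python3 -m inch '[[0.012,0.002,0,0,0,0,0.72],[0.012,0.002,0,0,0,0,0.72],[0.012,0.002,0,0,0,0,0.72],[0.01,0.001,0,0,0,0,0.72],[0,0,0,0,0,0,0.72]]'
python3 - <<'E'
from h import *
tcp(); snap("wrist","w3")
E
```

```text
clock: 7.7
position: [0.5928, 0.0261, 0.0655]
tool_rot: [-3.142, 0.0, -2.859]
force: [0.3, 1.0, 0.7]
grip_width: 0.0238
finger_force: 0.1
clock: 8.2
position: [0.5324, 0.019, 0.0656]
tool_rot: [-3.142, 0.0, -2.859]
force: [1.3, -0.3, -0.5]
grip_width: 0.0238
finger_force: 0.1
clock: 8.7
position: [0.4861, 0.0127, 0.0655]
tool_rot: [-3.142, -0.001, -2.859]
force: [0.2, -0.0, 0.6]
grip_width: 0.024
finger_force: 0.0
8.7 station mm [-76.1  -2. ] z 65.5 rot [-3.142e+00 -1.000e-03 -2.859e+00] F [ 0.2 -0.   0.6] w 0.024
```

View pics/w3.png

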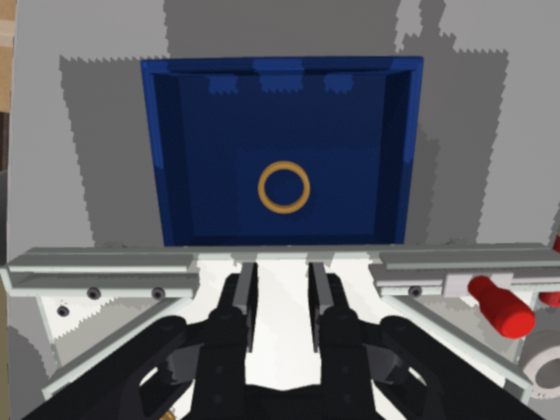

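The middle ring lies in the bin at (284,188), and the gate is open (knob at right). Next is ring c at (42.6, 29).

```bash
python3 -m inch '[[-0.01,0,-0.03,0,0,0,0.72],[-0.03,0.007,-0.03,0,0,0,0.72],[-0.04,0.008,0,0,0,0,0.72],[-0.04,0.008,0,0,0,0,0.72],[-0.032,0.008,0,0,0,0,0.72]]'; python3 -m inch '[[0,0,0,0,0,0,0.72],[0,0,0.025,0,0,0,0.72],[0,0,0.025,0,0,0,0.72],[0,0,0.01,0,0,0,0.72],[0,0,0,0,0,0,0.72]]'
python3 - <<'E'
from h import *
tcp()
E
```

```text
clock: 9.25
position: [0.627, 0.0866, 0.1257]
tool_rot: [3.142, 0.002, -2.858]
force: [-1.1, -1.2, -0.7]
grip_width: 0.0238
finger_force: 0.0
clock: 9.75
position: [0.624, 0.0851, 0.0642]
tool_rot: [3.142, -0.002, -2.859]
force: [-0.1, -0.1, 0.5]
grip_width: 0.0243
finger_force: 0.0
9.75 station mm [76.7 28.2] z 64.2 rot [ 3.142e+00 -2.000e-03 -2.859e+00] F [-0.1 -0.1  0.5] w 0.0243
```

```bash
python3 -m inch '[[0.003,0.001,0,0,0,0,0.72],[0.008,0,0,0,0,0,0.72],[0.01,-0.002,0,0,0,0,0.72],[0.012,-0.0025,0,0,0,0,0.72],[0.012,-0.0025,0,0,0,0,0.72]]'; python3 -m inch '[[0.012,-0.0025,0,0,0,0,0.72],[0.012,-0.0025,0,0,0,0,0.72],[0.012,-0.0025,0,0,0,0,0.72],[0.012,-0.0025,0,0,0,0,0.72],[0.012,-0.0025,0,0,0,0,0.72]]';python3 -m inch '[[0.012,-0.0025,0,0,0,0,0.72],[0.012,-0.0025,0,0,0,0,0.72],[0.012,-0.0025,0,0,0,0,0.72],[0.012,-0.001,0,0,0,0,0.72],[0,0,0,0,0,0,0.72]]'
python3 - <<'E'
from h import *
tcp(); snap("wrist","w4")
for r in landmark_of("gold_ring_a","wrist")[:4]: print(np.round(r["xy"]),round(r["score"],2),st(ray("wrist",r["xy"],.01)))
E
```

```text
clock: 10.25
position: [0.5824, 0.0664, 0.066]
tool_rot: [-3.141, 0.001, -2.859]
force: [0.0, -0.0, -0.1]
grip_width: 0.0242
finger_force: 0.2
clock: 10.75
position: [0.5283, 0.0378, 0.0656]
tool_rot: [-3.141, 0.0, -2.858]
force: [1.0, 0.8, 0.1]
grip_width: 0.0237
finger_force: 0.2
clock: 11.25
position: [0.4838, 0.0159, 0.0653]
tool_rot: [-3.142, -0.001, -2.859]
force: [0.3, 1.1, -0.0]
grip_width: 0.024
finger_force: 0.0
11.25 station mm [-77.4   1.7] z 65.3 rot [-3.142e+00 -1.000e-03 -2.859e+00] F [ 0.3  1.1 -0. ] w 0.024
[281. 198.] 0.56 [-99.5   1.7]
```

View pics/w4.png

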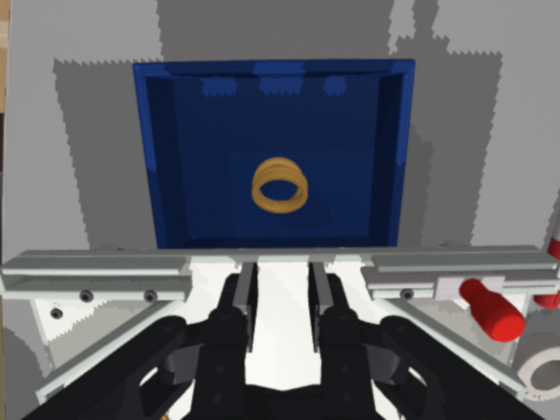

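Ring c lies on top of ring b in the bin at (280,185). Last is ring a at (24, −82).

```bash
python3 -m inch '[[-0.01,0,-0.03,0,0,0,0.72],[-0.03,-0.013,-0.03,0,0,0,0.72],[-0.035,-0.025,0,0,0,0,0.72],[-0.035,-0.025,0,0,0,0,0.72],[-0.027,-0.02,0,0,0,0,0.72]]'; python3 -m inch '[[0,0,0,0,0,0,0.72],[0,0,0.025,0,0,0,0.72],[0,0,0.025,0,0,0,0.72],[0,0,0.01,0,0,0,0.72],[0,0,0,0,0,0,0.72]]'
python3 - <<'E'
from h import *
tcp(); snap("wrist","w5")
E
```

```text
clock: 11.85
position: [0.6427, -0.0252, 0.1256]
tool_rot: [-3.141, 0.001, -2.858]
force: [0.2, 0.4, 0.3]
grip_width: 0.024
finger_force: 0.0
clock: 12.35
position: [0.6394, -0.0243, 0.0641]
tool_rot: [3.141, -0.002, -2.858]
force: [-0.5, 0.5, 0.3]
grip_width: 0.0242
finger_force: 0.0
12.35 station mm [ 60.3 -81. ] z 64.1 rot [ 3.141e+00 -2.000e-03 -2.858e+00] F [-0.5  0.5  0.3] w 0.0242
```

View pics/w5.png

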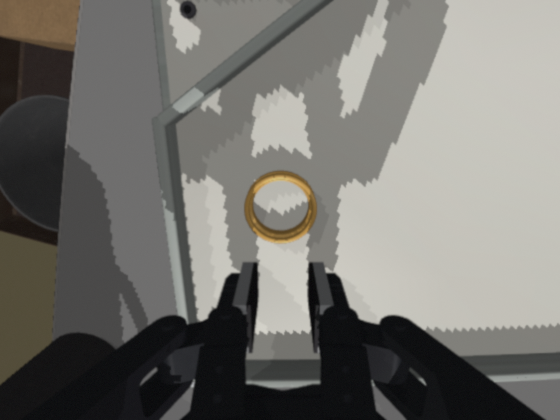

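Ring a is at (281,207), centred ahead of the fingers. I push straight to cradle it, then diagonally to the mouth.

```bash
python3 -m inch '[[0.005,-0.001,0,0,0,0,0.72],[0.008,0,0,0,0,0,0.72],[0.009,0.002,0,0,0,0,0.72],[0.01,0.005,0,0,0,0,0.72],[0.01,0.007,0,0,0,0,0.72]]'; python3 -m inch '[[0.01,0.007,0,0,0,0,0.72],[0.01,0.007,0,0,0,0,0.72],[0.01,0.007,0,0,0,0,0.72],[0.01,0.007,0,0,0,0,0.72],[0.01,0.007,0,0,0,0,0.72]]'
python3 - <<'E'
from h import *
tcp(); snap("wrist","w6")
E
```

```text
clock: 12.9
position: [0.5953, -0.0244, 0.0659]
tool_rot: [-3.141, 0.001, -2.859]
force: [1.1, -0.2, 0.8]
grip_width: 0.0235
finger_force: 0.2
clock: 13.4
position: [0.5375, -0.0043, 0.0659]
tool_rot: [-3.141, 0.001, -2.859]
force: [0.3, 1.3, 0.7]
grip_width: 0.024
finger_force: 0.2
13.4 station mm [-31.7 -33. ] z 65.9 rot [-3.141e+00  1.000e-03 -2.859e+00] F [0.3 1.3 0.7] w 0.024
```

View pics/w6.png

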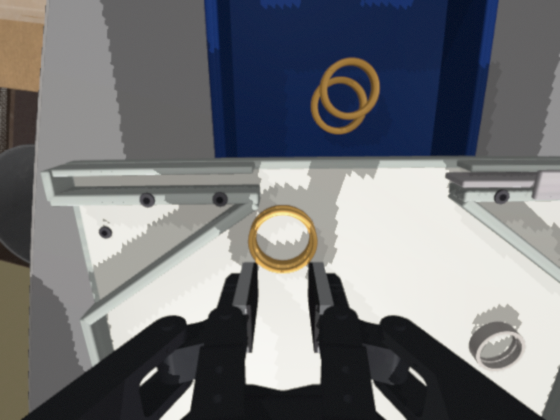

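Ring a is still cradled at (283,240), just short of the guide's end at (255,205). I shift it toward +y and then go out.

```bash
python3 -m inch '[[0.005,0.006,0,0,0,0,0.72],[0.005,0.006,0,0,0,0,0.72],[0.006,0.006,0,0,0,0,0.72],[0.008,0.004,0,0,0,0,0.72],[0.01,0.002,0,0,0,0,0.72]]'; python3 -m inch '[[0.01,0,0,0,0,0,0.72],[0.005,0,0,0,0,0,0.72],[0,0,0,0,0,0,0.72],[0,0,0,0,0,0,0.72]]'
python3 - <<'E'
from h import *
tcp(); snap("wrist","w7")
E
```

```text
clock: 13.95
position: [0.4983, 0.0096, 0.0653]
tool_rot: [3.142, 0.0, -2.858]
force: [0.2, 1.4, -0.1]
grip_width: 0.0237
finger_force: 0.2
clock: 14.35
position: [0.4849, 0.0049, 0.0654]
tool_rot: [-3.142, 0.0, -2.859]
force: [-0.1, 0.3, 0.6]
grip_width: 0.0238
finger_force: 0.0
14.35 station mm [-79.5  -9.2] z 65.4 rot [-3.142  0.    -2.859] F [-0.1  0.3  0.6] w 0.0238
```

View pics/w7.png

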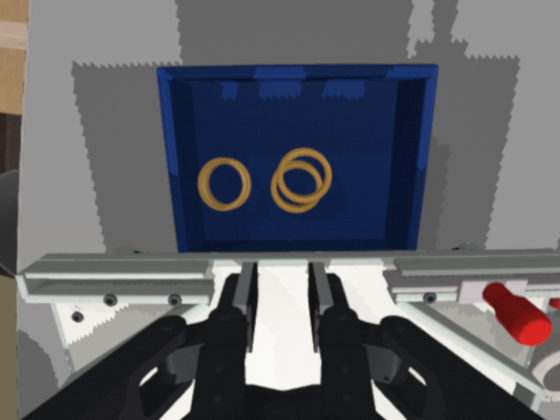

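All three rings are in the bin at (225,184), (303,175) and (297,187). Next I close the gate, straddling the knob at y≈84.

```bash
python3 -m inch '[[0,0,-0.03,0,0,0,0.72],[0,0,-0.04,0,0,0,0.65],[0,0.02,-0.015,0,0,0,0.6],[0,0.04,0,0,0,0,0.6],[0,0.033,0,0,0,0,0.6]]'; python3 -m inch '[[0,0,0,0,0,0,0.6],[0,0,0,0,0,0,0.6],[0,0,0.03,0,0,0,0.6],[0,0,0.03,0,0,0,0.6],[0,0,0,0,0,0,0.6]]'
python3 - <<'E'
from h import *
tcp()
E
```

```text
clock: 14.9
position: [0.4588, 0.0958, 0.151]
tool_rot: [3.141, 0.002, -2.859]
force: [1.1, -0.1, -1.1]
grip_width: 0.0343
finger_force: 0.0
clock: 15.4
position: [0.4573, 0.0929, 0.0878]
tool_rot: [-3.141, -0.005, -2.86]
force: [-0.4, 0.7, 0.9]
grip_width: 0.0343
finger_force: 0.0
15.4 station mm [-80.9  83. ] z 87.8 rot [-3.141 -0.005 -2.86 ] F [-0.4  0.7  0.9] w 0.0343
```

```bash
python3 -m inch '[[0,-0.01,0,0,0,0,0.6],[0,-0.01,0,0,0,0,0.6],[0,-0.01,0,0,0,0,0.6],[0,-0.01,0,0,0,0,0.6],[0,-0.01,0,0,0,0,0.6]]'; python3 -m inch '[[0,-0.01,0,0,0,0,0.6],[0,-0.01,0,0,0,0,0.6],[0,-0.01,0,0,0,0,0.6],[0,-0.007,0,0,0,0,0.6],[0,0,0,0,0,0,0.6]]'
python3 - <<'E'
from h import *
tcp()
E
```

```text
clock: 15.9
position: [0.4733, 0.0453, 0.0909]
tool_rot: [-3.141, 0.001, -2.859]
force: [0.3, 1.5, 1.2]
grip_width: 0.0343
finger_force: 0.8
clock: 16.4
position: [0.4831, 0.0096, 0.0902]
tool_rot: [-3.141, -0.0, -2.86]
force: [0.1, -0.8, -0.1]
grip_width: 0.0342
finger_force: 0.0
16.4 station mm [-79.9  -4.1] z 90.2 rot [-3.141 -0.    -2.86 ] F [ 0.1 -0.8 -0.1] w 0.0342
```

```bash
python3 -m inch '[[0,-0.003,0,0,0,0,0.6],[0,-0.002,0,0,0,0,0.6]]'; python3 -m inch '[[0,-0.001,0,0,0,0,0.6],[0,-0.001,0,0,0,0,0.6]]'; python3 -m inch '[[0,-0.001,0,0,0,0,0.6],[0,0,0,0,0,0,0.6]]'
python3 - <<'E'
from h import *
tcp()
E
```

```text
clock: 16.6
position: [0.4842, 0.0061, 0.0902]
tool_rot: [3.141, -0.0, -2.858]
force: [-0.8, 0.9, 0.4]
grip_width: 0.0343
finger_force: 0.6
clock: 16.8
position: [0.4848, 0.0042, 0.0902]
tool_rot: [3.141, -0.0, -2.858]
force: [-0.2, 1.3, -0.2]
grip_width: 0.0342
finger_force: 0.6
clock: 17.0
position: [0.4849, 0.0035, 0.0902]
tool_rot: [3.141, -0.0, -2.858]
force: [-1.5, 3.5, -1.0]
grip_width: 0.0342
finger_force: 2.1
17.0 station mm [-79.8 -10.5] z 90.2 rot [ 3.141 -0.    -2.858] F [-1.5  3.5 -1. ] w 0.0342
```

```bash
python3 -m inch '[[0,-0.001,0,0,0,0,0.6],[0,0,0,0,0,0,0.6]]'; python3 -m inch '[[0,0.011,0,0,0,0,0.6],[0,0,-0.02,0,0,0,0.6],[0,0,-0.04,0,0,0,0.6],[0,0,-0.04,0,0,0,0.6],[0,0,-0.04,0,0,0,0.6]]'; python3 -m inch '[[0,0,0,0,0,0,0.6],[0,0,0,0,0,0,0.6],[0,0,0,0,0,0,0.6]]'
python3 - <<'E'
from h import *
tcp(); snap("wrist","w8")
E
```

```text
clock: 17.2
position: [0.4851, 0.0033, 0.0902]
tool_rot: [3.14, -0.001, -2.857]
force: [-3.7, 8.8, -0.4]
grip_width: 0.0342
finger_force: 4.7
clock: 17.7
position: [0.4821, 0.013, 0.232]
tool_rot: [-3.141, 0.0, -2.858]
force: [0.3, 0.4, -0.5]
grip_width: 0.0343
finger_force: 0.0
clock: 18.0
position: [0.4819, 0.0129, 0.2295]
tool_rot: [3.141, -0.001, -2.858]
force: [0.1, 0.8, -0.9]
grip_width: 0.0342
finger_force: 0.0
18.0 station mm [-80.1  -0.7] z 229.5 rot [ 3.141e+00 -1.000e-03 -2.858e+00] F [ 0.1  0.8 -0.9] w 0.0342
```

View pics/w8.png

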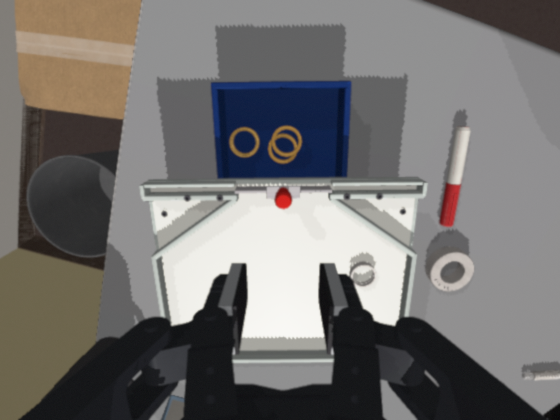

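The gate is shut with the knob at (284,199), mid-gateway. The three golds are in the bin near (245,142) and (285,144), and the silver ring is on the plate at (362,273). I hand the job in.

```bash
python3 -c "
from workcell import bot; print(bot.job_done())"
```

```text
the job is handed in; nothing more can be done
None
```

The job is handed in: the last picture, taken before hand-in at 18 s on the robot's clock, shows all three gold rings in the bin, the silver spacer still on the plate and the gate pushed shut to its end stop; no verdict was returned.

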